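# Centre-punch the bar at the V stop

### The arm

A 6-joint arm with a two-finger parallel gripper is mounted at the origin on a cart in front of the work surface, level with it; the furniture and walls round the work are solid. World frame = base frame: x ahead of the robot, y to its left, z up, the work surface at z = 0. Lengths are in m, angles in rad, forces in N, time in s.
With the tool pointing down it reaches from about 0.35 to 0.975 m from the base axis. Payload 4.9 kg.
Tool frame: the origin (TCP) lies on the mounting face of the last link; the fingertips stand 173 mm ahead of it and the grasp point (between the pads) lies ctrl.pinch_z ahead of it (ctrl.pinch_z is the distance from the TCP to the grasp point, in m); z points along the fingers, y is the line along which they close (so a half turn about z gives the same grasp; the last joint's range is limited). The gripper opens to 85 mm and grips with 20 to 120 N. Pads are 22 mm wide; open, the fingers measure 114 mm over their backs; the gripper's body (76 mm by 85 mm) begins 54 mm behind the grasp point. The pads swing forward as they close: fully open they stand 13 mm farther back than shut.
Start: joints at [-1.23, 0.053, 1.613, -0, 1.476, -0.119], TCP at [0.277, -0.56, 0.405] pointing down, gripper open.
Joint ranges: [-3.01, 3.01], [-1.01, 2.22], [0.06, 2.58], [-1.02, 4.17], [0.09, 2.62], [-3.14, 3.14]. Speed limits (rad/s): [2.57, 2.57, 3.14, 3.14, 3.14, 3.14].

### API

Orientations are given as a rotation vector (axis times angle).
In Python, from station import telemetry, eyes, ctrl gives the robot as it stands.
- The arm moves only by the tool apply_moves, never from a script. Its argument "plan" is a list of rows, each a list of 5 numbers: the finger opening in m, from 0 to 0.0854, then the shift along the tool's x, y, z in m, then the turn about the tool's z in rad. In form: [[jaw, x, y, z, roll], ...]. A call has 1 to 12 rows; each row is the pose to reach, as a shift and turn from the pose commanded when the call began, along the tool's axes at that moment; what a row does not reach only later rows make up. A row lasts 1/12 s, in which the tool goes at most 41.7 mm and 7.16 degrees, less where a joint would pass 70% of its speed; a pose out of reach is approached as far as the arm can. A call with a gripper value outside its range is refused whole. The fingers move at their own pace and stop on an object; "newtons" is the grip in N (left out, the last holds). Time passes only in rows, so rows that repeat a pose let the fingers close. It gives the time, the measured TCP pose, the force, the opening and the grip force at its end, in the units of the state.
- telemetry.get_obs(): the state, without advancing time (a new reading comes with each control period).
- eyes.get_image(name): name is "scene" or "top" or "wrist"; returns a dict with "img" (384x512x3 uint8, blue, green, red), "range_z" (384x512 float32, m along the optical axis (not along the pixel's ray), 0 where there is no reading), "K" (3x3 intrinsics, pixels), "dist_coeffs" ([k1, k2, p1, p2, k3] as OpenCV has them; the pictures are not rectified), "pose" (4x4, takes a point from camera to world coordinates); the wrist camera has in their place "hand_eye" (4x4, takes a point from camera to tool coordinates, whose origin is the TCP and whose axes are the flange's). Camera axes: x right, y down, z forward; pixel columns grow to the right and rows downward; lengths in m; the calibration is good to about 2 mm. A picture is of the moment at which its call begins: read the wrist's pose just before it.
- ctrl.finish_job(): hands the job in; it is judged then, once.
Trained networks look in a picture, given as the dict that the camera call returned (one of the last four; its "shot" number tells which), for a name from the list of things; names that differ only in an ending like _2 or _b are one class to them, and where a whole thing is asked for, a point or a joint stands for the part that bears it (a point fixed in the world has none). Each returns a list of dicts, best first, with "confidence" (0 to 1); they miss things now and then, are a little off and sometimes report something else, mostly with a low value. They report only what shows in the picture. A call takes as long as a camera call. They do not tell look-alikes from the thing itself.
- eyes.search_frame(thing, picture): "box" ([left, top, right, bottom] in pixels, round what is visible of it).
- eyes.outline_of(thing, picture): "region" (384x512 bool, what is visible of it) and "box" ([left, top, right, bottom] in pixels, round what is visible of it).
- eyes.tip_of(thing, picture): "point" ([column, row] in pixels: a listed point, or the origin of a listed thing).
The state is a dict: "t": time; "q": joint angles; "dq": joint speeds; "effort": joint torques, N m; "tool_pos": TCP position; "tool_rot": TCP orientation; "contact_force": force on the tool from outside, world axes, zero at the start; "wrist_torque": the same for the moment, N m; "opening": finger opening in m; "grip_force": force on a finger pad.
Only numpy, scipy, OpenCV 4.12 (cv2) and the standard library are available. Lean on these libraries where they do the work, as an engineer would, in place of code of your own. Each camera call takes 0.05 s, during which the arm holds its last target. There are 200 camera calls.

### The job

Take the automatic punch out of its wooden stand, hold it upright and rest its nose lightly in the V of the stop on the marking jig; keeping it touching there, press straight down on the brass bar until the punch's spring trips with a snap, and stop pressing at once, without ramming it on. Mark the bar nowhere else, do not shove the stop, leave the other things alone, and hang the punch back in its stand.

Things in the scene. Friction and masses are not known exactly. Their poses are not given: they have to be found in the camera images.
- punch: steel automatic punch, upright in the stand. Origin: centre of its collar's underside; z along its axis, up to the cap. Round: collar dia. 28, z 0..6 mm; knurled grip dia. 16, z 6..62; cap dia. 18, z 62..72; nose dia. 12, z 0..-28; point (plunger) dia. 5 stands 12 mm out of the nose, to z -40. Grip it at any yaw, fingertips just above the collar. About 0.17 kg
- nose (a point): point on the punch's axis at the lower end of its nose (z = -28 mm of the punch)
- plunger (a joint): how far the point is pushed in against its own spring (m): 0 out, 0.006 solid. 1 N at first, 2 N more per mm, so about 12 N at the trip (5.5 mm). At the trip the striker jumps back 3.6 mm, the point's spring relaxes (this value drops to about 2 mm) and the force falls at once to about 5 N; pressed further it climbs again 2 N per mm to 13 N, then steeply
- stand: wooden block 70x70x50 mm, fixed; one hole in the middle of its top, diameter 19, 44 mm deep, in which the punch hangs by its collar (collar's underside on the block's top). Origin: centre of its underside; z up
- jig: fixed steel base plate 120x60x4 mm, two rails 13 mm high along its x, between them along x, centred, a square brass bar 75 mm long, 10 wide. Origin: centre of the plate's underside; x along the bar towards the V's closed end; z up. The bar's top lies 14 to 22 mm above the origin, different each time and not measured; it does not yield
- stop: aluminium block with an upright 90-degree V notch, fixed over the jig's rails, its place along the bar varies. Origin: on the axis of a 12 mm nose seated in the V, over the bar's middle line, at the jig's underside level; x (as the jig's) points into the V, which opens to -x (22 mm wide). V faces reach 13 to 42 mm above the origin; nothing is higher. Rigid; stands pushes up to 15 N
- paste_tin: round tin of paste, diameter 56, 22 mm high, a bystander; origin at the centre of its underside
- oil_bottle: small upright oiler with a needle, diameter 28, 93 mm high, a bystander; origin at the centre of its underside
- loupe: black eye loupe, diameter 38, 32 mm high, a bystander; origin at the centre of its underside
- striker (a joint): the striker inside the punch (m): 0 ready, snaps to 0.0036 when the punch trips, springs back to 0 when the punch is unloaded. Point's whole travel into the nose = plunger + striker
Mind the look-alikes: they are no part of the job. There is more than one size of the punch; the one meant has the size given above.

How it is judged:
On the way, in this order (a step that is already met when the one before it is completed fails the run):
1. the punch is out of its stand (horizontal distance between punch and stand above 0.06 m), for 0.1 s.
2. the punch, upright, its nose touching the V of the stop, has tripped on the bar (value of joint striker above 0.0028 m and horizontal distance between nose and stop below 0.0025 m and contact force between punch and stop above 0.5 N and contact force between punch and jig above 0.3 N and angle between punch's own z axis and vertical below 0.1 rad), for 0.1 s.
At the end, for the whole second after the job is handed in: The punch hangs upright (within 0.1 rad) and at rest in the hole of its stand, its collar within 3 mm of the stand's top and within 6 mm of the hole's axis, its point sprung out (horizontal distance between punch and stand below 0.006 m and z of punch in the frame of stand between 0.047 and 0.053 m and angle between punch's own z axis and vertical below 0.1 rad and value of joint each of plunger, striker below 0.001 m and linear speed of punch below 0.02 m/s); the robot touches nothing.
It fails at once if the punch is rammed: it bears on the bar or jig with more than 25 N, or with more than 10 N once it has tripped (contact force between punch and jig above 25 N or (value of joint striker above 0.0033 m and contact force between punch and jig above 10 N)).
It fails at once if the punch or the robot pushes the stop with more than 15 N (contact force between any of punch, the arm, the fingers and stop above 15 N).
It fails at once if the punch trips more than 4 mm from its seat in the V (value of joint striker above 0.002 m and horizontal distance between nose and stop above 0.004 m).
It fails at once if a bystander is moved more than 10 mm (distance of any of paste_tin, oil_bottle, loupe from where it was at the start of the episode above 0.01 m).
It also fails if it takes over 72 s, if anything falls off the work surface, if the arm or the gripper's body presses on something with over 40 N, if the wrist force passes 120 N, or if a joint passes its speed limit or range.

## Working session

There is one attempt and no reset: what is moved stays moved. The work goes in short steps, Python scripts to look and compute and a tool call to move; the robot and the scene stay as the last step left them, time stands still between calls to the robot, and variables do not carry over. Pictures are saved under pics/ and viewed, at most 10 in all, crops included, and the job is handed in when it is done.

Besides the shell and the picture viewer there is one more tool, called after "Request:" as name(argument=value, ...), one argument or row to a line, values as JSON. apply_moves: Moves the arm, as the interface text tells. Its arguments: {"type":"object","properties":{"plan":{"type":"array","items":{"type":"array","items":{"type":"number"}}},"newtons":{"type":"number"}},"required":["plan"]}

```bash
mkdir -p pics; cat > h.py <<'E'
import numpy as np, cv2
from scipy.spatial.transform import Rotation as R
from station import telemetry, eyes, ctrl
def T():
    o=telemetry.get_obs(); M=np.eye(4); M[:3,:3]=R.from_rotvec(o['tool_rot']).as_matrix(); M[:3,3]=o['tool_pos']; return M
def shot(n):
    M=T(); p=eyes.get_image(n); p['P']=M@p['hand_eye'] if n=='wrist' else p['pose']; return p
def rays(p,uv):
    uv=np.asarray(uv,float).reshape(-1,1,2)
    n=cv2.undistortPoints(uv,p['K'],np.array(p['dist_coeffs'],float)).reshape(-1,2)
    return np.c_[n,np.ones(len(n))]
def at_z(p,uv,z):
    d=rays(p,uv)@p['P'][:3,:3].T; c=p['P'][:3,3]; return c+d*((z-c[2])/d[:,2])[:,None]
def cloud(p,mask):
    v,u=np.nonzero(mask&(p['range_z']>0)); r=rays(p,np.c_[u,v])*p['range_z'][v,u][:,None]
    return r@p['P'][:3,:3].T+p['P'][:3,3]
E
python3 - <<'E'
from h import *
print(ctrl.pinch_z, telemetry.get_obs())
ims=[]
for c in ('scene','top'):
    p=shot(c); ims.append(p['img']); cv2.imwrite(f'pics/{c}.png',p['img'])
    print(c,p['P'][:3,3].round(3))
    for t in ('punch','stand','jig','stop','paste_tin','oil_bottle','loupe'):
        for d in eyes.outline_of(t,p)[:3]:
            pts=cloud(p,d['region']); 
            if len(pts): print(t,round(d['confidence'],2),np.round(d['box']),pts.min(0).round(3),pts.max(0).round(3),np.median(pts,0).round(3))
E
```

```text
0.1547 {'t': 0.0, 'q': array([-1.22999233e+00,  5.33663932e-02,  1.61432509e+00,  1.17163813e-05,
        1.47600000e+00, -1.18989814e-01]), 'dq': array([ 0.0011542 ,  0.00073579,  0.00045107,  0.00021024,  0.00108761,
       -0.00048109]), 'effort': array([-1.16378660e-04, -3.93680549e+01, -3.70175958e+01, -1.52714742e-04,
        7.12100606e-03, -3.64584992e-06]), 'tool_pos': array([ 0.27726671, -0.55982541,  0.40343816]), 'tool_rot': array([-3.05690509e+00, -7.15419803e-01,  3.46456281e-04]), 'contact_force': array([0.34465183, 0.75937291, 0.63775898]), 'wrist_torque': array([0.00912376, 0.01176723, 0.01704837]), 'grip_force': 0.0, 'opening': 0.0858256121193379}
scene [-0.092  0.922  0.698]
punch 0.64 [316. 210. 336. 217.] [ 0.383 -0.163  0.001] [ 0.437 -0.151  0.014] [ 0.411 -0.156  0.009]
punch 0.6 [286. 171. 298. 198.] [ 0.505 -0.342 -0.006] [ 0.641 -0.123  0.12 ] [ 0.514 -0.133  0.077]
punch 0.53 [156. 189. 207. 205.] [ 0.718 -0.009 -0.005] [0.882 0.068 0.037] [0.784 0.031 0.018]
stand 0.75 [275. 187. 308. 219.] [ 0.476 -0.18  -0.003] [ 0.553 -0.095  0.051] [ 0.502 -0.109  0.0
[... 805 characters left out ...]
135  0.116]
stand 0.84 [271. 214. 299. 243.] [ 0.482 -0.176  0.004] [ 0.557 -0.099  0.053] [ 0.517 -0.135  0.049]
jig 0.67 [145. 208. 186. 259.] [ 0.443  0.124 -0.003] [0.573 0.217 0.041] [0.496 0.171 0.006]
jig 0.27 [229. 167. 236. 182.] [ 0.649 -0.018 -0.002] [0.676 0.008 0.086] [ 0.657 -0.007  0.046]
stop 0.66 [156. 216. 176. 232.] [ 0.508  0.137 -0.001] [0.543 0.191 0.045] [0.525 0.157 0.039]
paste_tin 0.91 [210. 238. 232. 256.] [ 0.45  -0.006  0.015] [0.503 0.045 0.025] [0.477 0.02  0.02 ]
loupe 0.76 [342. 270. 362. 289.] [ 0.39  -0.333 -0.002] [ 0.424 -0.296  0.033] [ 0.408 -0.317  0.013]
loupe 0.18 [229. 166. 236. 182.] [ 0.649 -0.018  0.   ] [0.674 0.008 0.086] [ 0.657 -0.007  0.047]
```

View pics/scene.png

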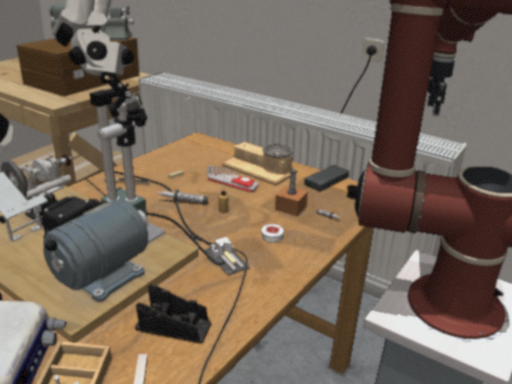

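View pics/top.png

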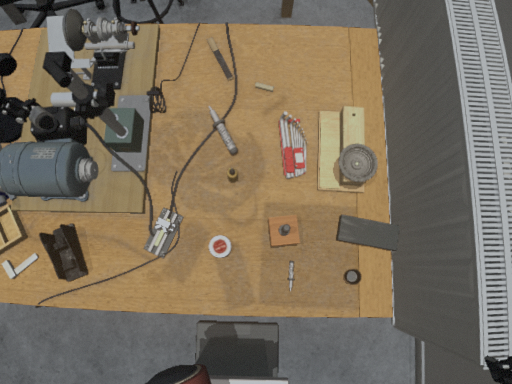

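The scene view shows the punch upright in the stand at about px (292,190) and the jig with its stop at (228,252). In the top view the punch is at (285,229), the jig at (163,232), and the lookalike punches lie on the table at (291,275) and (222,132). The stand is at about (0.519,-0.137). Next I'll go look from nearer.

```bash
cat >> h.py <<'E'
def row(pos,yaw=None):
    M=T(); s=M[:3,:3].T@(np.asarray(pos)-M[:3,3]); cur=np.arctan2(M[1,0],M[0,0])
    r=0 if yaw is None else -(yaw-cur)  # tool z down
    return s.round(4), round(np.degrees(cur),2), round(r,4)
E
python3 - <<'E'
from h import *
p=shot('wrist'); print(p['hand_eye'].round(4)); print(T().round(4))
print(row([0.519,-0.137,0.38]))
E
```

```text
[[ 4.000e-04 -9.537e-01 -3.008e-01  7.680e-02]
 [ 1.000e+00  1.000e-04  9.000e-04  1.200e-03]
 [-8.000e-04 -3.008e-01  9.537e-01  2.990e-02]
 [ 0.000e+00  0.000e+00  0.000e+00  1.000e+00]]
[[ 0.8961  0.4438  0.      0.2774]
 [ 0.4438 -0.8961 -0.     -0.5601]
 [ 0.      0.     -1.      0.4047]
 [ 0.      0.      0.      1.    ]]
(array([ 0.4043, -0.2719,  0.0247]), np.float64(26.35), 0)
```

Request:
apply_moves(
  plan=[
    [0.085, 0.034, -0.023, 0, 0],
    [0.085, 0.068, -0.046, 0, 0],
    [0.085, 0.102, -0.069, 0, 0],
    [0.085, 0.136, -0.092, 0, 0],
    [0.085, 0.17, -0.115, 0, 0],
    [0.085, 0.204, -0.138, 0, 0],
    [0.085, 0.238, -0.161, 0, 0],
    [0.085, 0.272, -0.184, 0, 0],
    [0.085, 0.306, -0.207, 0.01, 0],
    [0.085, 0.34, -0.23, 0.02, 0],
    [0.085, 0.374, -0.253, 0.02, 0],
    [0.085, 0.404, -0.272, 0.02, 0],
  ],
  newtons=40,
)

```text
t: 1.85
tool_pos: [0.5191, -0.1345, 0.384]
tool_rot: [-3.058, -0.717, 0.001]
contact_force: [0.2, -0.1, 0.3]
opening: 0.0849
grip_force: 0.0
```

```bash
python3 - <<'E'
from h import *
print(T().round(4))
p=shot('wrist'); cv2.imwrite('pics/w1.png',p['img'])
for t in ('punch','stand'):
    for d in eyes.outline_of(t,p)[:3]:
        pts=cloud(p,d['region']); print(t,round(d['confidence'],2),np.round(d['box']),pts.min(0).round(3),pts.max(0).round(3),np.median(pts,0).round(4))
        if t=='punch':
            c=pts[(pts[:,2]>.115)]; print('cap',len(c),(c.min(0)+c.max(0))/2,c.min(0),c.max(0))
        else:
            c=pts[(pts[:,2]>.045)&(pts[:,2]<.055)]; r=cv2.minAreaRect(c[:,:2].astype(np.float32)); print('top',r, np.median(c[:,2]))
    print([ (d['point'],d['confidence']) for d in eyes.tip_of(t,p)])
E
```

```text
[[ 8.958e-01  4.445e-01 -8.000e-04  5.191e-01]
 [ 4.445e-01 -8.958e-01  7.000e-04 -1.345e-01]
 [-4.000e-04 -1.000e-03 -1.000e+00  3.840e-01]
 [ 0.000e+00  0.000e+00  0.000e+00  1.000e+00]]
punch 0.88 [231. 218. 255. 261.] [ 0.368 -0.173  0.   ] [ 0.447 -0.154  0.021] [ 0.4117 -0.1626  0.0136]Traceback (most recent call last):
  File "<stdin>", line 8, in <module>
    return umr_minimum(a, axis, None, out, keepdims, initial, where)
ValueError: zero-size array to reduction operation minimum which has no identity
```

View pics/w1.png

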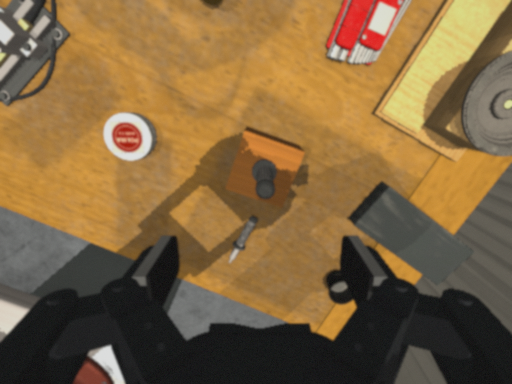

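The wrist view shows the punch in its stand, with the cap near px (265,165), and the small lookalike lying at (245,240). The closed jaw line falls at the bottom of the picture.

```bash
python3 - <<'E'
from h import *
p=shot('wrist')
m=np.zeros((384,512),bool); m[110:215,215:320]=1
pts=cloud(p,m)
c=pts[(pts[:,2]>.112)&(pts[:,2]<.135)]; print('cap',len(c),(c.min(0)+c.max(0))/2,c.min(0),c.max(0),np.median(c,0))
c=pts[(pts[:,2]>.043)&(pts[:,2]<.054)]; print('top',len(c),cv2.minAreaRect(c[:,:2].astype(np.float32)),np.median(c[:,2]))
for t in('punch','stand'): 
  for d in eyes.tip_of(t,p): print(t,d['point'],d['confidence'],at_z(p,[d['point']],.05))
for z in (.05,.122): print(at_z(p,[[264,178],[264,165]],z))
p=shot('top')
m=np.zeros((384,512),bool); m[205:250,262:305]=1
pts=cloud(p,m)
c=pts[(pts[:,2]>.112)&(pts[:,2]<.135)]; print('cap',len(c),(c.min(0)+c.max(0))/2,np.median(c,0))
c=pts[(pts[:,2]>.043)&(pts[:,2]<.054)]; print('top',len(c),cv2.minAreaRect(c[:,:2].astype(np.float32)),np.median(c[:,2]))
E
```

```text
cap 312 [ 0.52064777 -0.1408227   0.11887902] [ 0.51212554 -0.14931106  0.11323077] [ 0.52917    -0.13233435  0.12452726] [ 0.52173259 -0.13998937  0.12216252]
top 3036 ((0.5199204683303833, -0.14122286438941956), (0.07047615200281143, 0.07011837512254715), 6.976705551147461) 0.051059131320903894
punch [237.5, 248.9] 0.88 [[ 0.41802014 -0.15573116  0.05      ]]
punch [264.8, 173.2] 0.67 [[ 0.51919282 -0.14185397  0.05      ]]
stand [263.2, 163.8] 0.6 [[ 0.52807351 -0.13530502  0.05      ]]
[[ 0.51375895 -0.14360982  0.05      ]
 [ 0.52725032 -0.13672957  0.05      ]]
[[ 0.53160946 -0.13321977  0.122     ]
 [ 0.54191466 -0.12796438  0.122     ]]Traceback (most recent call last):
  File "<stdin>", line 13, in <module>
    return umr_minimum(a, axis, None, out, keepdims, initial, where)
ValueError: zero-size array to reduction operation minimum which has no identity
```

```bash
python3 - <<'E'
from h import *
print(T().round(4)); print(row([.5203,-.141,.231]))
p=shot('top')
m=np.zeros((384,512),bool); m[205:250,262:305]=1
pts=cloud(p,m);print(len(pts))
for d in eyes.outline_of('stand',p)[:1]: print(d['box'],at_z(p,[[(d['box'][0]+d['box'][2])/2,(d['box'][1]+d['box'][3])/2]],.05))
E
```

```text
[[ 8.965e-01  4.430e-01 -1.000e-04  5.184e-01]
 [ 4.430e-01 -8.965e-01 -4.000e-04 -1.377e-01]
 [-3.000e-04  3.000e-04 -1.000e+00  3.848e-01]
 [ 0.000e+00  0.000e+00  0.000e+00  1.000e+00]]
(array([0.0003, 0.0038, 0.1538]), np.float64(26.3), 0)
1928
[268.5, 217.1, 299.0, 246.3] [[ 0.51484751 -0.13861327  0.05      ]]
```

Request:
apply_moves(
  plan=[
    [0.05, 0, 0.004, 0.03, 0],
    [0.05, 0, 0.004, 0.06, 0],
    [0.05, 0, 0.004, 0.09, 0],
    [0.05, 0, 0.004, 0.12, 0],
    [0.05, 0, 0.004, 0.14, 0],
    [0.05, 0, 0.004, 0.152, 0],
    [0.05, 0, 0.004, 0.152, 0],
    [0.03, 0, 0.004, 0.152, 0],
    [0.03, 0, 0.004, 0.152, 0],
  ],
)

```text
t: 3.0
tool_pos: [0.5212, -0.1414, 0.2346]
tool_rot: [3.057, 0.714, 0.004]
contact_force: [0.6, -1.0, 0.4]
opening: 0.0301
grip_force: 0.0
```

```bash
python3 - <<'E'
from h import *
print(T()[:3,3].round(4))
p=shot('wrist'); cv2.imwrite('pics/w2.png',p['img'])
pts=cloud(p,np.ones((384,512),bool))
for z in (.06,.07,.08,.09,.1,.11,.117):
  c=pts[(abs(pts[:,2]-z)<.004)&(abs(pts[:,0]-.52)<.02)&(abs(pts[:,1]+.141)<.02)]
  if len(c): print(z,len(c),c.min(0).round(4),c.max(0).round(4))
E
```

```text
[ 0.5212 -0.1414  0.2346]
0.06 833 [ 0.5079 -0.1578  0.056 ] [ 0.5339 -0.1272  0.064 ]
0.07 395 [ 0.5058 -0.1608  0.066 ] [ 0.5399 -0.121   0.074 ]
0.08 515 [ 0.5053 -0.161   0.076 ] [ 0.54  -0.121  0.084]
0.09 639 [ 0.5062 -0.161   0.086 ] [ 0.54   -0.1211  0.094 ]
0.1 1048 [ 0.5043 -0.161   0.096 ] [ 0.54   -0.1211  0.104 ]
0.11 511 [ 0.5086 -0.1605  0.106 ] [ 0.5399 -0.121   0.1139]
0.117 981 [ 0.5138 -0.1537  0.113 ] [ 0.54  -0.121  0.121]
```

View pics/w2.png

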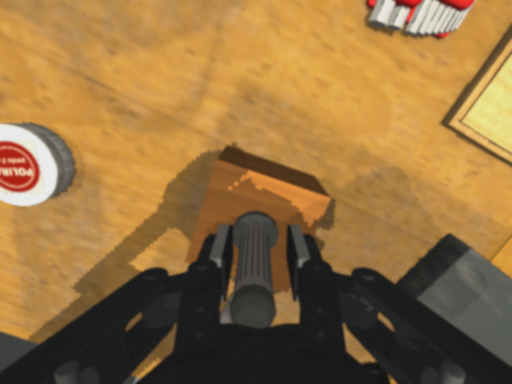

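The fingers straddle the grip just above the collar, which sits at px (255,225). Closing now.

Request:
apply_moves(
  plan=[
    [0.0, 0, 0, 0, 0],
    [0.0, 0, 0, 0, 0],
    [0.0, 0, 0, 0, 0],
    [0.0, 0, 0, 0, 0],
    [0.0, 0, 0, 0, 0],
    [0.0, 0, 0, 0, 0],
  ],
  newtons=60,
)

```text
t: 3.55
tool_pos: [0.5213, -0.1409, 0.2349]
tool_rot: [3.057, 0.716, 0.004]
contact_force: [-1.3, 0.6, 6.5]
opening: 0.0142
grip_force: 58.3
```

```bash
python3 - <<'E'
from h import *
print(T().round(4), telemetry.get_obs()['contact_force'])
E
```

```text
[[ 0.8961  0.4439  0.003   0.5213]
 [ 0.4439 -0.8961 -0.0014 -0.1409]
 [ 0.002   0.0025 -1.      0.2349]
 [ 0.      0.      0.      1.    ]] [-1.31934164  0.59039789  6.54232287]
```

Request:
apply_moves(
  plan=[
    [0.0, 0, 0, -0.02, 0],
    [0.0, 0, 0, -0.05, 0],
    [0.0, 0, 0, -0.085, 0],
    [0.0, 0.005, -0.015, -0.115, 0],
    [0.0, 0.017, -0.052, -0.125, 0],
    [0.0, 0.029, -0.09, -0.125, 0],
    [0.0, 0.041, -0.128, -0.125, 0],
    [0.0, 0.053, -0.166, -0.125, 0],
    [0.0, 0.065, -0.204, -0.125, 0],
    [0.0, 0.077, -0.24, -0.125, 0],
    [0.0, 0.087, -0.265, -0.125, 0],
    [0.0, 0.087, -0.265, -0.125, 0],
  ],
)

```text
t: 4.55
tool_pos: [0.4796, 0.1394, 0.3575]
tool_rot: [-3.055, -0.724, -0.0]
contact_force: [-0.5, -0.5, -1.2]
opening: 0.0145
grip_force: 59.0
```

```bash
python3 - <<'E'
from h import *
eyes.get_image('top');eyes.get_image('top')
o=telemetry.get_obs(); print(T().round(4),o['contact_force'],o['opening'],o['t'])
p=shot('wrist'); cv2.imwrite('pics/w3.png',cv2.resize(p['img'],(800,600),interpolation=cv2.INTER_CUBIC))
np.savez('w3.npz',**{k:p[k] for k in('img','range_z','K','dist_coeffs','P')})
for t in ('jig','stop','punch','nose'):
    for d in eyes.tip_of(t,p)[:2]: print(t,np.round(d['point'],1),round(d['confidence'],2),at_z(p,[d['point']],.02).round(4))
for t in ('jig','stop'):
    for d in eyes.outline_of(t,p)[:1]:
        c=cloud(p,d['region']); print(t,d['box'],c.min(0),c.max(0))
        if t=='stop': c=c[c[:,2]>.035]; print(np.median(c,0),cv2.minAreaRect(c[:,:2].astype(np.float32)))
E
```

```text
[[ 8.950e-01  4.461e-01 -5.000e-04  4.803e-01]
 [ 4.461e-01 -8.950e-01 -5.000e-04  1.365e-01]
 [-7.000e-04  3.000e-04 -1.000e+00  3.574e-01]
 [ 0.000e+00  0.000e+00  0.000e+00  1.000e+00]] [-0.55312272 -0.28248544 -1.30827001] 0.014745308766084526 4.65
jig [243.4 131.7] 0.94 [[0.5096 0.1687 0.02  ]]
stop [246.4 128. ] 0.84 [[0.5147 0.1675 0.02  ]]
punch [259.6 234.2] 0.97 [[0.4065 0.0975 0.02  ]]
punch [423.5 311. ] 0.78 [[ 0.4026 -0.1501  0.02  ]]
nose [415.9 322.5] 0.94 [[ 0.3824 -0.1524  0.02  ]]
nose [261.1 211.5] 0.75 [[0.4342 0.1093 0.02  ]]
jig [191.8, 75.4, 302.4, 180.7] [ 0.44589559  0.11964805 -0.00078902] [0.57562718 0.21878844 0.0436933 ]
stop [235.4, 96.9, 279.1, 143.1] [0.50853528 0.13555371 0.00477806] [0.54748287 0.18418862 0.04541955]
[0.5283353  0.16159793 0.04294189] ((0.5261061191558838, 0.16238617897033691), (0.03216490522027016, 0.02857186459004879), 69.29654693603516)
```

View pics/w3.png

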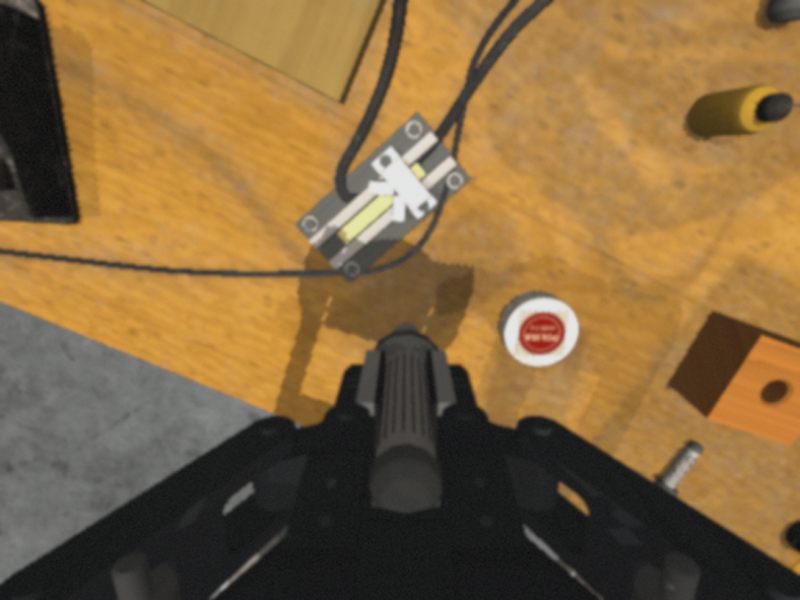

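The picture shows the jig with its V opening to the lower left and the brass bar visible from about (345,238) to (390,200). The punch is held straight, and the empty stand hole is at (775,390).

```bash
python3 - <<'E'
from h import *
from scipy.optimize import minimize
p=dict(np.load('w3.npz'))
m=np.zeros((384,512),bool); m[70:185,188:306]=1
# subpixel upsample: classify by brightness of the stop top, project at z=.042
pts=cloud(p,m)
pl=pts[(pts[:,2]>.0005)&(pts[:,2]<.03)]
h,e=np.histogram(pts[:,2],np.arange(-.004,.05,.002)); print(list(zip((e[:-1]*1000).round(),h)))
v,u=np.nonzero(m); 
# plate fit: mask from network-free depth: z>.0025 largest blob, project outline on z=.004
z=np.full((384,512),0.); zz=cloud(p,m&(p['range_z']>0)); vv,uu=np.nonzero(m&(p['range_z']>0)); z[vv,uu]=zz[:,2]
g=p['img'].astype(int); sat=g.max(2)-g.min(2)
# bar: yellowish pixels (r,g >> b) bright, with z .012-.025
b=(g[...,2]-g[...,0]>40)&(g[...,1]-g[...,0]>35)&(z>.010)&(z<.028)&m
c=cloud(p,b); c=c[np.linalg.norm(c[:,:2]-np.median(c[:,:2],0),axis=1)<.05]
print('bar',b.sum(),np.median(c,0),cv2.minAreaRect(c[:,:2].astype(np.float32)))
top=zz[(zz[:,2]>.036)&(zz[:,2]<.05)]
d=np.linalg.svd(c[:,:2]-c[:,:2].mean(0))[2][0]; print('bar dir',np.degrees(np.arctan2(d[1],d[0])))
r=zz[(zz[:,2]>.009)&(zz[:,2]<.03)]; print('rails+bar rect',cv2.minAreaRect(r[:,:2].astype(np.float32)))
lo=zz[(zz[:,2]>.002)]; print('all',cv2.minAreaRect(lo[:,:2].astype(np.float32)))
np.save('top.npy',top); np.save('zz.npy',zz)
big=cv2.resize(p['img'][70:185,188:306],None,fx=5,fy=5,interpolation=cv2.INTER_CUBIC); cv2.imwrite('pics/jig.png',big)
E
```

```text
[(np.float64(-4.0), np.int64(0)), (np.float64(-2.0), np.int64(700)), (np.float64(0.0), np.int64(5451)), (np.float64(2.0), np.int64(847)), (np.float64(4.0), np.int64(2284)), (np.float64(6.0), np.int64(735)), (np.float64(8.0), np.int64(332)), (np.float64(10.0), np.int64(274)), (np.float64(12.0), np.int64(668)), (np.float64(14.0), np.int64(570)), (np.float64(16.0), np.int64(326)), (np.float64(18.0), np.int64(187)), (np.float64(20.0), np.int64(50)), (np.float64(22.0), np.int64(184)), (np.float64(24.0), np.int64(51)), (np.float64(26.0), np.int64(75)), (np.float64(28.0), np.int64(14)), (np.float64(30.0), np.int64(1)), (np.float64(32.0), np.int64(1)), (np.float64(34.0), np.int64(3)), (np.float64(36.0), np.int64(2)), (np.float64(38.0), np.int64(5)), (np.float64(40.0), np.int64(75)), (np.float64(42.0), np.int64(632)), (np.float64(44.0), np.int64(60)), (np.float64(46.0), np.int64(0)), (np.float64(48.0), np.int64(0))]
bar 454 [0.50087595 0.17382918 0.01764865] ((0.5179063081741333, 0.18742558360099792), (0.04938129708170891, 0.07447811961174011), 67.40400695800781)
bar dir 159.92605498456004
rails+bar rect ((0.5263189077377319, 0.17617712914943695), (0.0775531604886055, 0.14078189432621002), 67.45892333984375)
all ((0.5099180340766907, 0.16639192402362823), (0.12903517484664917, 0.1410401165485382), 26.519756317138672)
```

View pics/jig.png

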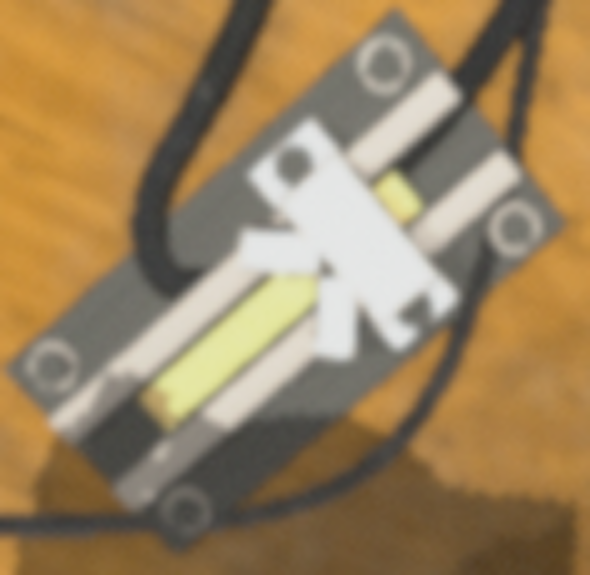

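The crop clearly shows the stop's V with its apex near (320,278) and its arm ends at (240,265) and (317,357). The bar runs along the jig axis. I'll project these points.

```bash
python3 - <<'E'
from h import *
p=dict(np.load('w3.npz'))
def w(l,z): return at_z(p,(np.array(l,float)+.5)/5-.5+[188,70],z)[:,:2]*1000
c=w([(395,10),(567,222),(180,548),(8,370)],.004); print('plate corners\n',c.round(1),'sides',[np.linalg.norm(c[i]-c[(i+1)%4]).round(1) for i in range(4)])
cen=c.mean(0); ax=(c[0]+c[1]-c[2]-c[3])/2; yaw=np.arctan2(ax[1],ax[0]); print('centre',cen,'yaw',np.degrees(yaw))
u=np.array([np.cos(yaw),np.sin(yaw)]); n=np.array([-u[1],u[0]])
f=lambda q:np.c_[(q-cen)@u,(q-cen)@n].round(1)
print('V end,apex,end',f(w([(240,265),(320,278),(317,357)],.042)))
print('outer corners stop',f(w([(315,118),(460,295),(402,352),(248,170)],.042)))
print('holes',f(w([(384,65),(516,229),(185,511),(51,366)],.004)))
for z in(.014,.018,.022): print('bar',z,f(w([(142,400),(172,432),(270,285),(318,305)],z)), 'far end', f(w([(402,172),(422,200)],z)))
print('rails',f(w([(440,72),(462,95),(500,150),(520,180)],.013)))
E
```

```text
plate corners
 [[576.3 173.8]
 [554.2 119.2]
 [445.7 165.6]
 [467.1 219. ]] sides [np.float64(59.0), np.float64(118.0), np.float64(57.6), np.float64(118.2)]
centre [510.83928003 169.40699921] yaw -22.82204505800752
V end,apex,end [[  1.8  11.9]
 [ 12.3  -0.5]
 [  1.4 -12. ]]
outer corners stop [[ 31.6  23.1]
 [ 31.5 -21.4]
 [ 15.2 -22.6]
 [ 15.3  24.4]]
holes [[ 49.7  22.6]
 [ 49.8 -23.2]
 [-51.4 -22.8]
 [-51.3  22.9]]
bar 0.014 [[-38.4   3.8]
 [-38.3  -6. ]
 [  0.6   4. ]
 [  5.8  -6.2]] far end [[38.2  3.3]
 [37.7 -4. ]]
bar 0.018 [[-37.5   3.9]
 [-37.3  -5.7]
 [  1.1   4.2]
 [  6.2  -5.9]] far end [[38.2  3.5]
 [37.7 -3.7]]
bar 0.022 [[-36.5   4.1]
 [-36.4  -5.5]
 [  1.5   4.3]
 [  6.6  -5.6]] far end [[38.1  3.6]
 [37.7 -3.5]]
rails [[ 57.4  13.6]
 [ 58.    7. ]
 [ 57.1  -7. ]
 [ 56.5 -14.7]]
```

```bash
python3 - <<'E'
from h import *
from scipy.optimize import least_squares
p=shot('wrist'); M=T()
pts=cloud(p,np.ones((384,512),bool)); q=(pts-M[:3,3])@M[:3,:3]
k=(abs(q[:,0])<.03)&(abs(q[:,1])<.012)&(q[:,2]>.1)&(q[:,2]<.22); q=q[k]
cap=q[(q[:,2]<.121)]; print('cap',len(cap),cap.min(0),cap.max(0))
for a in np.arange(.11,.215,.008):
  s=q[abs(q[:,2]-a)<.004]
  if len(s): print(round(a,3),len(s),'x',s[:,0].min().round(4),s[:,0].max().round(4),'y',s[:,1].min().round(4),s[:,1].max().round(4),'xmid',np.percentile(s[:,0],95).round(4))
o=telemetry.get_obs();print(o['contact_force'],o['wrist_torque'],M[:3,3])
E
```

```text
cap 2438 [-0.00907343 -0.01198685  0.10003073] [0.01811484 0.01196691 0.12098604]
0.11 1023 x -0.0043 0.0173 y -0.0119 0.0119 xmid 0.0162
0.118 1087 x -0.0091 0.013 y -0.012 0.012 xmid 0.0121
0.126 739 x -0.0085 0.0134 y -0.012 0.012 xmid 0.012
0.134 817 x -0.0084 0.0123 y -0.0119 0.0118 xmid 0.0112
0.142 514 x 0.0015 0.0115 y -0.012 0.012 xmid 0.011
0.15 423 x 0.0018 0.0116 y -0.012 0.012 xmid 0.011
0.158 370 x 0.0019 0.0114 y -0.0119 0.0119 xmid 0.0111
0.166 309 x 0.0019 0.0114 y -0.0119 0.0119 xmid 0.011
0.174 320 x 0.0011 0.0123 y -0.0103 0.0117 xmid 0.0114
0.182 269 x 0.001 0.0129 y -0.0101 0.012 xmid 0.0123
0.198 2 x 0.0044 0.0047 y -0.0001 0.0013 xmid 0.0047
0.206 51 x 0.0013 0.0048 y -0.0029 0.0068 xmid 0.0046
0.214 3 x 0.0009 0.0038 y -0.0036 -0.0001 xmid 0.0037
[-0.07858998  1.06659854 -2.23432174] [-0.01327521 -0.00649019 -0.02231203] [0.48100135 0.13472691 0.35768402]
```

```bash
python3 - <<'E'
from h import *
for i in range(3):
  p=shot('wrist'); M=T()
  print(M[:3,3].round(4), M[:3,2].round(4))
pts=cloud(p,np.ones((384,512),bool)); q=(pts-M[:3,3])@M[:3,:3]
q=q[(abs(q[:,0])<.03)&(abs(q[:,1])<.0045)&(q[:,2]>.1)&(q[:,2]<.23)]
for a in np.arange(.11,.225,.008):
  s=q[abs(q[:,2]-a)<.004]
  if len(s)>3: 
    ax=s[:,0]; print(round(a,3),len(s),'front x',np.percentile(ax,[5,50,90]).round(4), 'y mean of all',s[:,1].mean().round(4))
cap=q[q[:,2]<.116]; print(cap.min(0),cap.max(0))
for t in('nose','plunger','punch'):
  for d in eyes.tip_of(t,p)[:2]: 
    Z=.213 if t=='nose' else .185
    e=at_z(p,[d['point']],M[2,3]-Z); print(t,d['point'],(e-M[:3,3])@M[:3,:3])
E
```

```text
[0.481  0.1348 0.3577] [-0. -0. -1.]
[0.481  0.135  0.3577] [ 0. -0. -1.]
[0.4809 0.1351 0.3577] [-0.  0. -1.]
0.11 596 front x [-0.003   0.0021  0.0057] y mean of all 0.0002
0.118 386 front x [0.0049 0.0071 0.0078] y mean of all -0.0001
0.126 245 front x [0.0045 0.0064 0.007 ] y mean of all 0.0001
0.134 218 front x [0.0047 0.0064 0.007 ] y mean of all -0.0001
0.142 187 front x [0.0046 0.0063 0.007 ] y mean of all 0.0001
0.15 148 front x [0.0045 0.0064 0.0071] y mean of all 0.0
0.158 136 front x [0.0046 0.0063 0.0069] y mean of all 0.0001
0.166 108 front x [0.0046 0.0062 0.0069] y mean of all -0.0
0.174 178 front x [0.0045 0.0066 0.011 ] y mean of all -0.0
0.182 116 front x [0.0058 0.0112 0.0125] y mean of all 0.0
0.206 43 front x [0.0026 0.0041 0.0045] y mean of all 0.0006
[-0.00437508 -0.0042647   0.11059373] [0.00848818 0.00449447 0.11599487]
nose [260.0, 214.7] [[-0.00306351  0.00197013  0.21300002]]
nose [415.3, 321.4] [[-0.09658024  0.12768707  0.21299988]]Traceback (most recent call last):
  File "<stdin>", line 13, in <module>
ValueError: it knows: jig, loupe, nose, oil_bottle, paste_tin, punch, stand, stop
```

The held punch is straight, with its axis at tool x ≈ -1.2 mm and the point at 0.224 ahead of the TCP. The seat is at about (0.5145, 0.1675) and u = (0.922,-0.388). I'll go to a spot 10 mm short of the seat, staying high at first.

Request:
apply_moves(
  plan=[
    [0.0, 0.02, -0.011, 0.0, 0],
    [0.0, 0.039, -0.022, 0.02, 0],
    [0.0, 0.039, -0.022, 0.05, 0],
    [0.0, 0.039, -0.022, 0.075, 0],
    [0.0, 0.039, -0.022, 0.085, 0],
    [0.0, 0.039, -0.022, 0.085, 0],
    [0.0, 0.039, -0.022, 0.085, 0],
    [0.0, 0.039, -0.022, 0.085, 0],
  ],
)

```text
t: 5.92
tool_pos: [0.5068, 0.1725, 0.2747]
tool_rot: [3.059, 0.716, 0.005]
contact_force: [0.3, 0.6, -1.7]
opening: 0.0147
grip_force: 59.0
```

```bash
python3 - <<'E'
from h import *
p=shot('wrist'); M=T(); o=telemetry.get_obs(); print(M.round(4),o['contact_force'],o['opening'])
cv2.imwrite('pics/w4.png',cv2.resize(p['img'],(800,600),interpolation=cv2.INTER_CUBIC))
np.savez('w4.npz',**{k:p[k] for k in('img','range_z','K','dist_coeffs','P')})
print(row([.5065,.1720,.245]))
E
```

```text
[[ 8.962e-01  4.436e-01  3.900e-03  5.069e-01]
 [ 4.436e-01 -8.962e-01  8.000e-04  1.725e-01]
 [ 3.800e-03  1.000e-03 -1.000e+00  2.751e-01]
 [ 0.000e+00  0.000e+00  0.000e+00  1.000e+00]] [-0.21347086  1.06467992 -1.79724792] 0.014372990892886154
(array([-0.0007,  0.0003,  0.0301]), np.float64(26.33), 0)
```

View pics/w4.png

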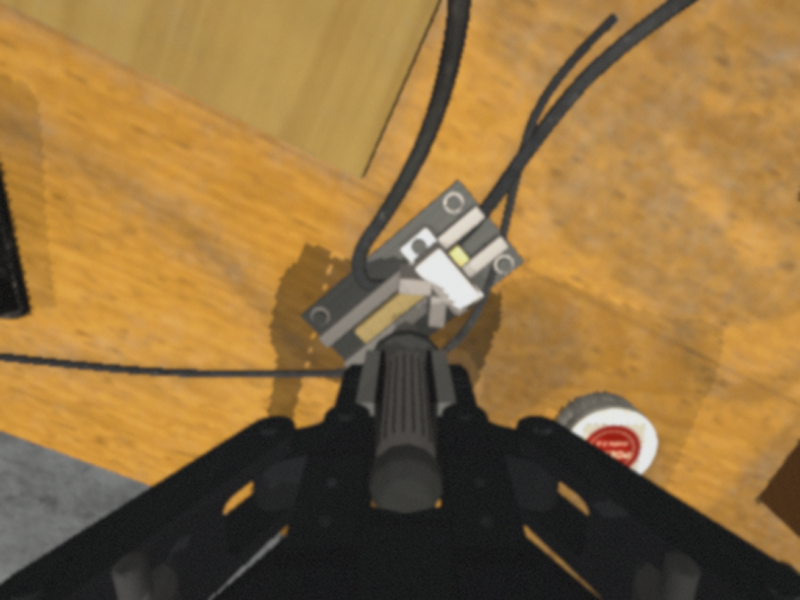

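The V is seen just beyond the collar, with its apex near (436,297) in this 800x600 view. I'll cross-check the seat from these pixels before lowering.

```bash
python3 - <<'E'
from h import *
p=dict(np.load('w4.npz'))
f=512/800
def w(l,z): return at_z(p,(np.array(l,float)+.5)*f-.5,z)[:,:2]*1000
u=np.array([.9217,-.3879]); n=np.array([.3879,.9217]); c=np.array([510.84,169.41])
g=lambda q:np.c_[(q-c)@u,(q-c)@n].round(1)
print('stop back corners',g(w([(430,227),(485,294)],.042)),'apex',g(w([(435,297)],.042)),'holes',g(w([(453,203),(504,264),(320,315)],.004)))
o=telemetry.get_obs();print(T()[:3,3],o['contact_force'])
E
```

```text
stop back corners [[ 33.8  26.1]
 [ 33.1 -16.7]] apex [[13.5 -1.9]] holes [[ 49.3  21.9]
 [ 49.7 -23.7]
 [-51.   22.5]]
[0.5068959  0.17251682 0.27508983] [-0.21347086  1.06467992 -1.79724792]
```

Request:
apply_moves(
  plan=[
    [0.0, -0.0007, 0.0003, 0.01, 0],
    [0.0, -0.0007, 0.0003, 0.02, 0],
    [0.0, -0.0007, 0.0003, 0.027, 0],
    [0.0, -0.0007, 0.0003, 0.03, 0],
    [0.0, -0.0007, 0.0003, 0.03, 0],
    [0.0, -0.0007, 0.0003, 0.03, 0],
  ],
)

```text
t: 6.47
tool_pos: [0.5055, 0.1719, 0.2424]
tool_rot: [-3.059, -0.716, 0.001]
contact_force: [0.0, 0.0, -0.9]
opening: 0.0147
grip_force: 59.0
```

```bash
python3 - <<'E'
from h import *
eyes.get_image('top')
M=T(); o=telemetry.get_obs(); print(M.round(4),o['contact_force'],o['wrist_torque'],o['opening'])
print('u in tool',M[:3,:3].T@[.9217,-.3879,0],'n',M[:3,:3].T@[.3879,.9217,0])
nose=M[:3,3]+M[:3,:3]@[-.0013,0,.212]; d=nose[:2]-[.5145,.1675]; print('nose rel seat u,n',d@[.9217,-.3879],d@[.3879,.9217],nose)
E
```

```text
[[ 0.8961  0.4438 -0.      0.5056]
 [ 0.4438 -0.8961  0.      0.1719]
 [-0.     -0.     -1.      0.2427]
 [ 0.      0.      0.      1.    ]] [-0.07413055 -0.22918942 -1.51389711] [ 0.05499729 -0.00693356  0.05932367] 0.01459691906161333
u in tool [ 6.53847466e-01  7.56624603e-01 -2.32940598e-05] n [ 7.56624604e-01 -6.53847466e-01  4.21011097e-06]
nose rel seat u,n -0.010777207571961125 -0.0003678960217439755 [0.50442391 0.1713414  0.0306804 ]
```

Request:
apply_moves(
  plan=[
    [0.0, 0.0018, 0.0021, 0, 0],
    [0.0, 0.0035, 0.004, 0, 0],
    [0.0, 0.0046, 0.0053, 0, 0],
    [0.0, 0.0052, 0.006, 0, 0],
    [0.0, 0.0055, 0.0064, 0, 0],
    [0.0, 0.0055, 0.0064, 0, 0],
  ],
)

```text
t: 7.02
tool_pos: [0.5133, 0.1687, 0.2428]
tool_rot: [-3.058, -0.715, 0.0]
contact_force: [-1.6, 1.3, -1.0]
opening: 0.0146
grip_force: 58.9
```

Request:
apply_moves(
  plan=[
    [0.0, 0.0002, 0.0002, 0, 0],
    [0.0, 0.0005, 0.0005, 0, 0],
    [0.0, 0.0005, 0.0006, 0, 0],
    [0.0, 0.0005, 0.0006, 0, 0],
  ],
)

```text
t: 7.35
tool_pos: [0.5138, 0.1686, 0.2427]
tool_rot: [-3.058, -0.716, 0.001]
contact_force: [-2.4, 4.0, -0.3]
opening: 0.0147
grip_force: 59.0
```

Request:
apply_moves(
  plan=[
    [0.0, 0.0003, -0.0001, 0, 0],
    [0.0, 0.0006, -0.0002, 0, 0],
    [0.0, 0.0006, -0.0002, 0, 0],
    [0.0, 0.0006, -0.0002, 0, 0],
  ],
)

```text
t: 7.68
tool_pos: [0.5142, 0.1689, 0.2425]
tool_rot: [-3.058, -0.716, 0.001]
contact_force: [-3.8, 3.6, 0.3]
opening: 0.0142
grip_force: 59.0
```

```bash
cat > s.py <<'E'
from h import *
M=T(); o=telemetry.get_obs(); F=o['contact_force']
print('t',o['t'],M[:3,3].round(4),'Fu',F[:2]@[.9217,-.3879],'Fn',F[:2]@[.3879,.9217],'Fz',F[2],'tilt',M[:3,2].round(4),o['wrist_torque'].round(2))
nose=M[:3,3]+M[:3,:3]@[-.0013,0,.212]; d=nose[:2]-[.5145,.1675]; print('rel u,n',d@[.9217,-.3879],d@[.3879,.9217],nose)
E
python3 s.py
```

```text
t 7.6833 [0.5142 0.1689 0.2425] Fu -4.868186246532199 Fn 1.8154199097380277 Fz 0.26405499152054684 tilt [-1.e-03  4.e-04 -1.e+00] [ 0.82  0.68 -0.01]
rel u,n -0.0018727049518627971 0.00018417817310771155 [0.51284537 0.16839618 0.03050504]
```

Request:
apply_moves(
  plan=[
    [0.0, 0.0002, -0.0002, 0, 0],
    [0.0, 0.0004, -0.0003, 0, 0],
    [0.0, 0.0004, -0.0003, 0, 0],
    [0.0, 0.0004, -0.0003, 0, 0],
  ],
)

```text
t: 8.02
tool_pos: [0.5145, 0.1692, 0.2424]
tool_rot: [-3.059, -0.716, 0.001]
contact_force: [-3.2, 2.7, -0.5]
opening: 0.0146
grip_force: 59.0
```

```bash
python3 s.py
```

```text
t 8.0167 [0.5145 0.1692 0.2424] Fu -3.9943959201642767 Fn 1.2697916719726012 Fz -0.5401059092150856 tilt [-8.e-04 -1.e-04 -1.e+00] [ 0.71  0.71 -0.05]
rel u,n -0.0016314748665211727 0.00047418186762471833 [0.5131802  0.16856991 0.03041265]
```

Request:
apply_moves(
  plan=[
    [0.0, 0.0004, -0.0001, 0, 0],
    [0.0, 0.0007, -0.0001, 0, 0],
    [0.0, 0.0007, -0.0001, 0, 0],
    [0.0, 0.0007, -0.0001, 0, 0],
  ],
)

```text
t: 8.35
tool_pos: [0.5152, 0.1695, 0.2424]
tool_rot: [3.059, 0.716, -0.001]
contact_force: [-3.7, 2.5, -2.9]
opening: 0.0148
grip_force: 59.0
```

```bash
python3 s.py
```

```text
t 8.35 [0.5152 0.1695 0.2424] Fu -4.410121798577088 Fn 0.8761354899901224 Fz -2.9201046307447562 tilt [-4.e-04 -2.e-04 -1.e+00] [ 0.57  0.64 -0.05]
rel u,n -0.0010804158523954983 0.001045847470008839 [0.51390986 0.16888305 0.03041304]
```

Request:
apply_moves(
  plan=[
    [0.0, 0.0004, -0.0001, 0, 0],
    [0.0, 0.0007, -0.0001, 0, 0],
    [0.0, 0.0007, -0.0001, 0, 0],
    [0.0, 0.0007, -0.0001, 0, 0],
  ],
)

```text
t: 8.68
tool_pos: [0.5156, 0.1698, 0.2424]
tool_rot: [3.059, 0.716, -0.002]
contact_force: [-4.2, 1.6, -1.8]
opening: 0.0145
grip_force: 59.0
```

```bash
python3 s.py
```

```text
t 8.6833 [0.5156 0.1698 0.2424] Fu -4.546127191519092 Fn -0.146122521285178 Fz -1.7769843120601927 tilt [-1.1e-03 -7.0e-04 -1.0e+00] [ 0.17  0.93 -0.  ]
rel u,n -0.0008570979534456404 0.0013489596313860383 [0.51423327 0.16907581 0.03043488]
```

The nose is now seated on both V faces: about 4.5 N inward and no lateral force. I'll press down in small steps.

Request:
apply_moves(
  plan=[
    [0.0, 0, 0, 0.0007, 0],
    [0.0, 0, 0, 0.0014, 0],
    [0.0, 0, 0, 0.002, 0],
    [0.0, 0, 0, 0.002, 0],
    [0.0, 0, 0, 0.002, 0],
  ],
)

```text
t: 9.1
tool_pos: [0.5158, 0.1699, 0.2413]
tool_rot: [3.058, 0.716, -0.002]
contact_force: [-5.9, 0.2, 2.4]
opening: 0.0143
grip_force: 59.1
```

```bash
python3 s.py
```

```text
t 9.1 [0.5158 0.1699 0.2413] Fu -5.5596946105174085 Fn -2.0972725485560044 Fz 2.3811019659402017 tilt [-1.e-03 -7.e-04 -1.e+00] [0.11 1.37 0.02]
rel u,n -0.0007047668368563529 0.0015223067934684023 [0.51444092 0.16917649 0.02934865]
```

Request:
apply_moves(
  plan=[
    [0.0, 0, 0, 0.0004, 0],
    [0.0, 0, 0, 0.0008, 0],
    [0.0, 0, 0, 0.001, 0],
    [0.0, 0, 0, 0.001, 0],
  ],
)

```text
t: 9.43
tool_pos: [0.5159, 0.1699, 0.2409]
tool_rot: [3.058, 0.716, -0.002]
contact_force: [-7.5, 0.1, 4.9]
opening: 0.015
grip_force: 59.2
```

```bash
python3 s.py
```

```text
t 9.4333 [0.5159 0.1699 0.2409] Fu -6.988600368626149 Fn -2.854523606644576 Fz 4.890442102214753 tilt [-1.e-03 -7.e-04 -1.e+00] [0.02 1.6  0.  ]
rel u,n -0.0006013127409450174 0.0015550380898318782 [0.51454897 0.16916653 0.02888912]
```

Request:
apply_moves(
  plan=[
    [0.0, -0.0003, -0.0001, 0.0005, 0],
    [0.0, -0.0006, -0.0002, 0.001, 0],
    [0.0, -0.0008, -0.0002, 0.0015, 0],
    [0.0, -0.0008, -0.0002, 0.002, 0],
    [0.0, -0.0008, -0.0002, 0.002, 0],
  ],
)

```text
t: 9.85
tool_pos: [0.5155, 0.1698, 0.2395]
tool_rot: [3.058, 0.716, 0.001]
contact_force: [-6.9, 1.2, 5.7]
opening: 0.0145
grip_force: 59.3
```

```bash
python3 s.py
```

```text
t 9.85 [0.5155 0.1698 0.2395] Fu -6.817101404747498 Fn -1.5632633581966509 Fz 5.68504062832993 tilt [ 6.e-04 -3.e-04 -1.e+00] [ 0.09  1.49 -0.05]
rel u,n -0.0006871179755724812 0.0015345988001414495 [0.51446195 0.16918098 0.02749578]
```

Request:
apply_moves(
  plan=[
    [0.0, -0.0003, -0.0003, 0.0004, 0],
    [0.0, -0.0005, -0.0004, 0.0008, 0],
    [0.0, -0.0005, -0.0004, 0.0012, 0],
    [0.0, -0.0005, -0.0004, 0.0015, 0],
    [0.0, -0.0005, -0.0004, 0.0015, 0],
  ],
)

```text
t: 10.27
tool_pos: [0.5152, 0.1699, 0.2386]
tool_rot: [3.058, 0.716, 0.003]
contact_force: [-7.0, -0.2, 7.7]
opening: 0.0147
grip_force: 59.5
```

```bash
python3 s.py
```

```text
t 10.2667 [0.5152 0.1699 0.2386] Fu -6.330216944056329 Fn -2.9087068509391742 Fz 7.676070676390537 tilt [ 1.8e-03 -6.0e-04 -1.0e+00] [0.01 1.47 0.01]
rel u,n -0.0006920073206414059 0.0015591134953861223 [0.51446696 0.16920547 0.02659372]
```

Request:
apply_moves(
  plan=[
    [0.0, -0.0003, -0.0001, 0.0004, 0],
    [0.0, -0.0006, -0.0002, 0.0008, 0],
    [0.0, -0.0006, -0.0002, 0.0012, 0],
    [0.0, -0.0006, -0.0002, 0.0015, 0],
    [0.0, -0.0006, -0.0002, 0.0015, 0],
  ],
)

```text
t: 10.68
tool_pos: [0.515, 0.1699, 0.2376]
tool_rot: [3.058, 0.716, 0.005]
contact_force: [-6.9, -0.0, 9.1]
opening: 0.0144
grip_force: 59.7
```

```bash
python3 s.py
```

```text
t 10.6833 [0.515  0.1699 0.2376] Fu -6.327901757226645 Fn -2.70116185408423 Fz 9.1151321345624 tilt [ 3.1e-03 -4.0e-04 -1.0e+00] [ 0.01  1.34 -0.01]
rel u,n -0.0007081376068927285 0.0015449263294262036 [0.51444659 0.16919865 0.02561075]
```

Request:
apply_moves(
  plan=[
    [0.0, -0.0001, -0.0001, 0.0003, 0],
    [0.0, -0.0002, -0.0001, 0.0006, 0],
    [0.0, -0.0003, -0.0001, 0.0009, 0],
    [0.0, -0.0003, -0.0001, 0.0012, 0],
    [0.0, -0.0003, -0.0001, 0.0012, 0],
  ],
)

```text
t: 11.1
tool_pos: [0.5148, 0.1699, 0.2369]
tool_rot: [3.058, 0.716, 0.005]
contact_force: [-7.5, 0.2, 10.6]
opening: 0.0147
grip_force: 59.8
```

```bash
python3 s.py
```

```text
t 11.1 [0.5148 0.1699 0.2369] Fu -7.023999332402713 Fn -2.744579026574195 Fz 10.643232852525802 tilt [ 3.7e-03 -3.0e-04 -1.0e+00] [-0.    1.42 -0.02]
rel u,n -0.000725082400608942 0.001577602739701012 [0.51444364 0.16923534 0.02485226]
```

Request:
apply_moves(
  plan=[
    [0.0, -0.0002, -0.0001, 0.0002, 0],
    [0.0, -0.0003, -0.0002, 0.0004, 0],
    [0.0, -0.0003, -0.0002, 0.0006, 0],
    [0.0, -0.0003, -0.0002, 0.0006, 0],
  ],
)

```text
t: 11.43
tool_pos: [0.5147, 0.1699, 0.2365]
tool_rot: [3.057, 0.716, 0.007]
contact_force: [-6.5, -0.3, 10.6]
opening: 0.0144
grip_force: 59.9
```

Request:
apply_moves(
  plan=[
    [0.0, 0, 0, 0.0002, 0],
    [0.0, 0, 0, 0.0004, 0],
    [0.0, 0, 0, 0.0006, 0],
    [0.0, 0, 0, 0.0006, 0],
  ],
)

```text
t: 11.77
tool_pos: [0.5147, 0.1699, 0.2361]
tool_rot: [3.057, 0.716, 0.006]
contact_force: [-6.9, -0.2, 12.1]
opening: 0.0143
grip_force: 60.0
```

Request:
apply_moves(
  plan=[
    [0.0, 0, 0, 0.0002, 0],
    [0.0, 0, 0, 0.0004, 0],
    [0.0, 0, 0, 0.0004, 0],
  ],
)

```text
t: 12.02
tool_pos: [0.5147, 0.1699, 0.2358]
tool_rot: [3.058, 0.716, 0.006]
contact_force: [-7.8, -0.9, 12.7]
opening: 0.0147
grip_force: 60.0
```

Request:
apply_moves(
  plan=[
    [0.0, 0, 0, 0.0002, 0],
    [0.0, 0, 0, 0.0004, 0],
    [0.0, 0, 0, 0.0004, 0],
  ],
)

```text
t: 12.27
tool_pos: [0.5147, 0.1699, 0.2355]
tool_rot: [3.057, 0.716, 0.006]
contact_force: [-7.6, -1.6, 14.9]
opening: 0.0147
grip_force: 60.1
```

Request:
apply_moves(
  plan=[
    [0.0, -0.0001, -0.0001, 0.0002, 0],
    [0.0, -0.0002, -0.0002, 0.0003, 0],
    [0.0, -0.0002, -0.0002, 0.0003, 0],
  ],
)

```text
t: 12.52
tool_pos: [0.5146, 0.17, 0.2354]
tool_rot: [3.057, 0.716, 0.007]
contact_force: [-7.9, -1.2, 14.4]
opening: 0.0144
grip_force: 60.2
```

Request:
apply_moves(
  plan=[
    [0.0, 0, 0, 0.0002, 0],
    [0.0, 0, 0, 0.0003, 0],
    [0.0, 0, 0, 0.0003, 0],
  ],
)

```text
t: 12.77
tool_pos: [0.5146, 0.17, 0.2352]
tool_rot: [3.057, 0.716, 0.007]
contact_force: [-7.1, -0.4, 13.8]
opening: 0.0148
grip_force: 60.2
```

Request:
apply_moves(
  plan=[
    [0.0, 0, 0, 0.0002, 0],
    [0.0, 0, 0, 0.0004, 0],
    [0.0, 0, 0, 0.0004, 0],
  ],
)

```text
t: 13.02
tool_pos: [0.5144, 0.1699, 0.2337]
tool_rot: [3.057, 0.716, 0.007]
contact_force: [-5.9, -0.7, 8.8]
opening: 0.0147
grip_force: 59.9
```

```bash
python3 s.py; python3 - <<'E'
from h import *
p=shot('wrist'); M=T()
pts=cloud(p,np.ones((384,512),bool)); q=(pts-M[:3,3])@M[:3,:3]
q=q[(abs(q[:,0])<.03)&(abs(q[:,1])<.0045)&(q[:,2]>.1)&(q[:,2]<.23)]
for a in np.arange(.11,.225,.008):
  s=q[abs(q[:,2]-a)<.004]
  if len(s)>3: print(round(a,3),len(s),np.percentile(s[:,0],[5,50,90]).round(4))
c=q[q[:,2]<.118]; print(c.min(0),c.max(0),np.percentile(c[:,2],[5,20,50]))
print('after',telemetry.get_obs()['contact_force'])
E
```

```text
t 13.0167 [0.5144 0.1699 0.2337] Fu -5.175152796716912 Fn -2.912696554933539 Fz 8.774155268543634 tilt [ 4.9e-03 -6.0e-04 -1.0e+00] [-0.11  1.01  0.01]
rel u,n -0.0008849255067323758 0.001474251035063948 [0.51425623 0.16920208 0.0216968 ]
0.11 620 [-0.0028  0.0021  0.0058]
0.118 401 [0.0051 0.0072 0.008 ]
0.126 247 [0.0047 0.0064 0.0071]
0.134 212 [0.0047 0.0065 0.0071]
0.142 188 [0.0048 0.0063 0.007 ]
0.15 152 [0.0045 0.0063 0.007 ]
0.158 130 [0.0047 0.0062 0.0069]
0.166 114 [0.0044 0.0061 0.0068]
0.174 162 [0.0045 0.0065 0.0104]
0.182 126 [0.0055 0.0108 0.0122]
0.19 181 [0.0091 0.0125 0.0192]
0.198 74 [0.012  0.0125 0.0211]
0.206 162 [0.0124 0.023  0.0275]
0.214 139 [0.0123 0.0228 0.0288]
0.222 32 [0.0123 0.0264 0.029 ]
[-0.00451673 -0.00448489  0.11052752] [0.00858759 0.00449574 0.117922  ] [0.11131895 0.1118598  0.1126263 ]
after [-5.272559   -1.01738063  8.46953225]
```

It tripped: Fz dropped from about 14 to 8.8 N. I'll hold briefly, then unload upwards.

Request:
apply_moves(
  plan=[
    [0.0, 0, 0, 0, 0],
    [0.0, 0, 0, -0.0005, 0],
    [0.0, 0, 0, -0.003, 0],
    [0.0, 0, 0, -0.007, 0],
    [0.0, -0.0007, -0.0007, -0.013, 0],
    [0.0, -0.002, -0.002, -0.018, 0],
    [0.0, -0.005, -0.006, -0.025, 0],
    [0.0, -0.006, -0.007, -0.045, 0],
    [0.0, -0.006, -0.007, -0.075, 0],
    [0.0, -0.006, -0.007, -0.1, 0],
    [0.0, -0.006, -0.007, -0.12, 0],
    [0.0, -0.006, -0.007, -0.12, 0],
  ],
)

```text
t: 14.07
tool_pos: [0.5053, 0.174, 0.3562]
tool_rot: [3.058, 0.716, 0.015]
contact_force: [1.4, 0.8, -0.4]
opening: 0.0144
grip_force: 59.1
```

```bash
python3 s.py; python3 - <<'E'
from h import *
M=T(); print(row([.5213,-.1409,.345]), M.round(4))
p=shot('wrist'); M=T()
pts=cloud(p,np.ones((384,512),bool)); q=(pts-M[:3,3])@M[:3,:3]
q=q[(abs(q[:,0])<.03)&(abs(q[:,1])<.0045)&(q[:,2]>.1)&(q[:,2]<.23)]
for a in (.118,.15,.166,.182,.206):
  s=q[abs(q[:,2]-a)<.004]; print(a,len(s),np.percentile(s[:,0],[5,50,90]).round(4))
E
```

```text
t 14.0667 [0.5053 0.174  0.3562] Fu 0.9935899761455412 Fn 1.2325821585195453 Fz -0.3648977918315272 tilt [ 0.0096  0.0018 -1.    ] [ 0.04  0.03 -0.01]
rel u,n -0.010114466003843537 0.002589900168155182 [0.5061821  0.17381053 0.1442262 ]
(array([-0.1256,  0.2892,  0.0108]), np.float64(26.36), 0) [[ 0.896   0.444   0.0096  0.5053]
 [ 0.444  -0.896   0.0018  0.174 ]
 [ 0.0094  0.0027 -1.      0.3562]
 [ 0.      0.      0.      1.    ]]
0.118 251 [0.0062 0.0081 0.009 ]
0.15 150 [0.0056 0.0075 0.0082]
0.166 105 [0.0058 0.0075 0.0081]
0.182 24 [0.0126 0.0134 0.0138]
0.206 31 [0.0039 0.0054 0.006 ]
```

Request:
apply_moves(
  plan=[
    [0.0, -0.008, 0.018, 0, 0],
    [0.0, -0.022, 0.05, 0, 0],
    [0.0, -0.037, 0.085, 0, 0],
    [0.0, -0.052, 0.12, 0, 0],
    [0.0, -0.067, 0.155, 0, 0],
    [0.0, -0.082, 0.19, 0, 0],
    [0.0, -0.097, 0.223, 0, 0],
    [0.0, -0.11, 0.252, 0, 0],
    [0.0, -0.12, 0.276, 0, 0],
    [0.0, -0.1256, 0.289, 0, 0],
    [0.0, -0.1256, 0.289, 0, 0],
    [0.0, -0.1256, 0.289, 0, 0],
  ],
)

```text
t: 15.12
tool_pos: [0.5196, -0.1411, 0.3487]
tool_rot: [-3.057, -0.714, 0.003]
contact_force: [-0.2, -0.7, -1.3]
opening: 0.0146
grip_force: 59.1
```

```bash
cat > c.py <<'E'
from h import *
eyes.get_image('top');eyes.get_image('top')
p=shot('wrist'); M=T(); print(M.round(4),telemetry.get_obs()['contact_force'])
pts=cloud(p,np.ones((384,512),bool))
q=(pts-M[:3,3])@M[:3,:3]
q=q[(abs(q[:,0])<.03)&(abs(q[:,1])<.0045)&(q[:,2]>.1)&(q[:,2]<.23)]
for a in (.118,.15,.166,.182,.206):
  s=q[abs(q[:,2]-a)<.004]; print(a,len(s),np.percentile(s[:,0],[5,50,90]).round(4) if len(s) else '')
c=pts[(pts[:,2]>.044)&(pts[:,2]<.056)&(np.hypot(pts[:,0]-.52,pts[:,1]+.141)<.07)]
print('stand top',len(c),cv2.minAreaRect(c[:,:2].astype(np.float32)),np.median(c[:,2]))
print(row([.5213,-.1409,.235])); cv2.imwrite('pics/w5.png',cv2.resize(p['img'],(800,600)))
nose=M[:3,3]+M[:3,:3]@[-.0013,0,.224]; print('point',nose)
E
python3 c.py
```

```text
[[ 8.954e-01  4.452e-01 -1.000e-03  5.200e-01]
 [ 4.452e-01 -8.954e-01  9.000e-04 -1.398e-01]
 [-5.000e-04 -1.300e-03 -1.000e+00  3.498e-01]
 [ 0.000e+00  0.000e+00  0.000e+00  1.000e+00]] [ 0.34161901  0.23617032 -1.54918478]
0.118 427 [0.0042 0.0067 0.0077]
0.15 153 [0.0044 0.006  0.0067]
0.166 120 [0.0043 0.0061 0.0066]
0.182 154 [0.0058 0.0104 0.0121]
0.206 40 [0.0029 0.004  0.0043]
stand top 4440 ((0.5201047658920288, -0.14116384088993073), (0.07011008262634277, 0.07012882828712463), 6.878748416900635) 0.05098973337090923
(array([0.0008, 0.0017, 0.1148]), np.float64(26.44), 0)
point [ 0.51856879 -0.14021488  0.12576154]
```

View pics/w5.png

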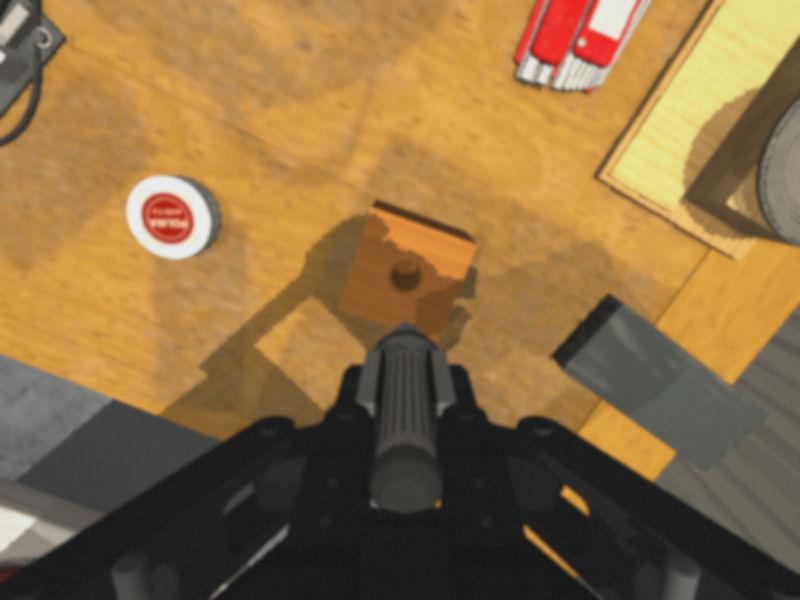

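The hole is visible at (405,275), and the stand top centres at (0.5201,-0.1412). A small correction, then down.

Request:
apply_moves(
  plan=[
    [0.0, 0.0008, 0.0013, 0.01, 0],
    [0.0, 0.0008, 0.0013, 0.03, 0],
    [0.0, 0.0008, 0.0013, 0.05, 0],
    [0.0, 0.0008, 0.0013, 0.065, 0],
    [0.0, 0.0008, 0.0013, 0.07, 0],
    [0.0, 0.0008, 0.0013, 0.07, 0],
    [0.0, 0.0008, 0.0013, 0.07, 0],
  ],
)

```text
t: 15.85
tool_pos: [0.5215, -0.1415, 0.2806]
tool_rot: [-3.059, -0.717, -0.0]
contact_force: [0.4, 0.4, -1.6]
opening: 0.0146
grip_force: 59.1
```

```bash
python3 - <<'E'
from h import *
eyes.get_image('top')
M=T(); print(M.round(4),telemetry.get_obs()['contact_force'])
print('nose',M[:3,3]+M[:3,:3]@[-.0013,0,.212]); print(row([.5213,-.1406,.2365]))
E
```

```text
[[ 8.959e-01  4.443e-01  1.500e-03  5.218e-01]
 [ 4.443e-01 -8.959e-01 -7.000e-04 -1.418e-01]
 [ 1.100e-03  1.300e-03 -1.000e+00  2.815e-01]
 [ 0.000e+00  0.000e+00  0.000e+00  1.000e+00]] [ 0.93450063  1.09448794 -0.63387175]
nose [ 0.52096996 -0.14250024  0.06947106]
(array([ 0.    , -0.0013,  0.045 ]), np.float64(26.38), 0)
```

Request:
apply_moves(
  plan=[
    [0.0, 0, -0.0008, 0.008, 0],
    [0.0, 0, -0.0008, 0.018, 0],
    [0.0, 0, -0.0008, 0.028, 0],
    [0.0, 0, -0.0008, 0.036, 0],
    [0.0, 0, -0.0008, 0.041, 0],
    [0.0, 0, -0.0008, 0.044, 0],
    [0.0, 0, -0.0008, 0.044, 0],
    [0.0, 0, -0.0008, 0.044, 0],
  ],
)

```text
t: 16.57
tool_pos: [0.5211, -0.1413, 0.2365]
tool_rot: [3.059, 0.716, 0.0]
contact_force: [-0.6, -0.1, -2.1]
opening: 0.015
grip_force: 59.4
```

```bash
python3 - <<'E'
from h import *
M=T(); print(M.round(4),telemetry.get_obs()['contact_force'],telemetry.get_obs()['wrist_torque'])
print('collar',M[:3,3]+M[:3,:3]@[-.0013,0,.184])
E
```

```text
[[ 8.962e-01  4.437e-01  2.000e-04  5.211e-01]
 [ 4.437e-01 -8.962e-01 -1.000e-04 -1.413e-01]
 [ 1.000e-04  2.000e-04 -1.000e+00  2.365e-01]
 [ 0.000e+00  0.000e+00  0.000e+00  1.000e+00]] [-0.56294768 -0.07284906 -2.06210634] [-0.00395263 -0.00307642  0.03006973]
collar [ 0.51997168 -0.14193033  0.05250107]
```

Request:
apply_moves(
  plan=[
    [0.0, 0, 0, 0.0008, 0],
    [0.0, 0, 0, 0.0016, 0],
    [0.0, 0, 0, 0.0018, 0],
    [0.0, 0, 0, 0.0018, 0],
  ],
  newtons=25,
)

```text
t: 16.9
tool_pos: [0.5211, -0.1413, 0.2349]
tool_rot: [3.059, 0.716, 0.001]
contact_force: [0.2, 0.8, -1.4]
opening: 0.015
grip_force: 59.4
```

Request:
apply_moves(
  plan=[
    [0.02, 0, 0, 0, 0],
    [0.03, 0, 0, 0, 0],
    [0.04, 0, 0, 0, 0],
    [0.04, 0, 0, 0, 0],
    [0.04, 0, 0, 0, 0],
    [0.04, 0, 0, -0.01, 0],
    [0.04, 0, 0, -0.03, 0],
    [0.04, 0, 0, -0.06, 0],
    [0.04, 0, 0, -0.09, 0],
    [0.04, 0, 0, -0.12, 0],
    [0.04, 0, 0, -0.13, 0],
    [0.04, 0, 0, -0.13, 0],
  ],
)

```text
t: 17.9
tool_pos: [0.5219, -0.1416, 0.3696]
tool_rot: [3.054, 0.715, 0.01]
contact_force: [1.1, -0.1, 0.1]
opening: 0.0402
grip_force: 0.0
```

```bash
python3 - <<'E'
from h import *
eyes.get_image('top');eyes.get_image('top')
p=shot('wrist'); M=T(); o=telemetry.get_obs(); print(M[:3,3],o['opening'],o['contact_force'],o['t'])
cv2.imwrite('pics/w6.png',p['img']); pts=cloud(p,np.ones((384,512),bool))
near=np.hypot(pts[:,0]-.52,pts[:,1]+.141)
c=pts[(near<.025)&(pts[:,2]>.115)&(pts[:,2]<.135)]; print('cap',len(c),(c.min(0)+c.max(0))/2,c.max(0)-c.min(0),np.median(c[:,2]))
E
```

```text
[ 0.52050573 -0.14107091  0.3629557 ] 0.039790187455771966 [-0.02228957 -0.32841178 -0.87021755] 18.05
cap 359 [ 0.52071114 -0.14299759  0.12011238] [0.01739804 0.01723467 0.0099039 ] 0.12199433132220963
```

View pics/w6.png

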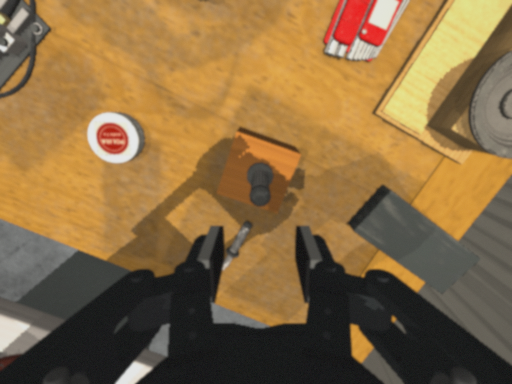

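The punch hangs upright in its stand at px (260,182), with the cap top at z 0.122 as at the start. The gripper is clear of everything.

```bash
python3 -c "
from station import ctrl; print(ctrl.finish_job())"
```

```text
the job is handed in; nothing more can be done
None
```

The punch tripped once while seated in the stop's V (downward force fell from about 14 N to 8.8 N) and now hangs upright in its stand; the job is handed in, with no verdict returned.

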